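Push a spoiled memo block through the waste-paper hatch

TASK

Get rid of the spoiled memo block that lies in front of the spring flap of the waste-paper hatch: push the flap inward with one finger, keep it held open, and with the other finger push the block along the shelf and over the rim so that it drops into the bin; only then let the flap swing shut. Do not shove the flap open with the block, do not pick the block up, and leave the things on the shelf ends and around the bench where they are.

Things in the scene. Friction and masses are not known exactly. Their poses are not given: they have to be found in the camera images.
- rim (a point): Waste-paper hatch, a fixed bench-top unit. Point: middle of the rim, where its dark steel feed shelf ends and the bin's mouth begins, at shelf-top height (150 mm above the bench). Axes: x level from the shelf into the bin, y left along the rim, z up. The shelf runs from x = -135 mm to 0, y = +-187 mm. The mouth is 244 mm wide, between thin steel cheeks up to 46 mm high.
- bin_floor (a point): Middle of the floor of the grey steel bin behind the rim, 144 mm below it; same axes as the rim. The bin inside is 196 mm deep (rim x = 0 to 196 mm) and 244 mm wide. A fixed clear window covers it from rim x = 94 mm backwards, its top 46 mm above the shelf.
- hinge (a point): Middle of the flap's hinge, a fixed level rod (10 mm thick) along the rim's y, 85 mm behind the rim and 42 mm above the shelf; same axes as the rim. Shut, the flap slopes from here forward and down to the rim (26 degrees to the level), so fingers pointing down can meet it from above the shelf and push it in +x, its edge swinging down and inward.
- flap (a joint): Angle of the flap (rad): 0 = shut, grows as it swings inward, stop at 1.05. Steel plate 236 mm wide, 3 mm thick, 95 mm from hinge to free edge. Pushed by a finger whose tip is 5 mm above the shelf: front 45 mm past the rim gives 0.3 rad, 62 mm 0.6 rad. A spring shuts it at once when let go; it takes 2 to 6 N at the finger and, shut, carries the block's weight.
- flap_edge (a point): Middle of the flap's free edge (black rubber strip); shut, it lies at the rim. Its axes turn with the flap.
- block_center (a point): Centre of the spoiled memo block, a loose solid block of white paper with a kraft band and grey-brown back board: 38 mm (its x) by 51 mm (its y) by 26 mm high, 30 to 65 g. It lies flat on the shelf in front of the flap, its centre 50 to 75 mm before the rim, its x turned at most 0.25 rad from the rim's x.
- pad: Finished pad with a kraft cover, 75 x 44 x 16 mm, loose, on one end of the shelf beside the mouth; origin under its centre. Leave alone.
- tape: Small roll of kraft tape lying flat, 50 mm across, 24 mm high, loose, on the other end of the shelf; origin under its centre. Leave alone.
- glue: White glue bottle, 52 mm across, 130 mm high, standing on the bench to the left of the hatch; origin under its centre. Leave alone.
- clips: Black bowl, 72 mm across, 50 mm high, on the bench to the right of the hatch; origin under its centre. Leave alone.
- stamp: Wooden hand stamp, 44 mm across, 72 mm high, standing on the bench on the near left; origin under its centre. Leave alone.
- marker: Marker pen, 125 mm long, 17 mm thick, lying on the bench on the near right; origin under its middle. Leave alone.
- stack: Stack of three banded pads under a kraft board, 104 x 154 x 80 mm, on the bench on the right; origin under its centre. Leave alone.
- block: The spoiled memo block, a loose solid block of white paper with a kraft band and grey-brown back board, as a body; origin under its centre.
Mind the look-alikes: they are no part of the job. Leave any orange or turquoise look-alike of the block alone.

How it is judged:
On the way, in this order (a step that is already met when the one before it is completed fails the run):
1. a finger has pushed the flap open (over 0.15 rad) while the block still lies flat on the shelf, its centre before the rim (z of block_center in the frame of rim above 0.004 m and x of block_center in the frame of rim below 0 m and value of joint flap above 0.15 rad and contact force between the fingers and flap above 0.2 N), for 0.1 s.
2. the block has dropped below the rim into the bin while a finger still holds the flap open (z of block_center in the frame of rim below -0.07 m and x of block_center in the frame of rim between 0 and 0.196 m and y of block_center in the frame of rim between -0.12 and 0.12 m and value of joint flap above 0.15 rad and contact force between the fingers and flap above 0.2 N), for 0.05 s.
At the end, for the whole second after the job is handed in: The block lies at rest inside the bin (its centre over 70 mm below the rim) and the flap has swung shut (under 0.05 rad) (z of block_center in the frame of rim below -0.07 m and x of block_center in the frame of rim between 0 and 0.196 m and y of block_center in the frame of rim between -0.12 and 0.12 m and linear speed of block below 0.02 m/s and value of joint flap below 0.05 rad); the robot touches nothing.
It fails at once if the block is shoved against the flap (over 1 N) while it still lies on the shelf (z of block_center in the frame of rim above 0.004 m and x of block_center in the frame of rim below 0 m and contact force between block and flap above 1 N).
It fails at once if the block is lifted (its centre more than 35 mm above the shelf) (z of block_center in the frame of rim above 0.035 m).
It fails at once if one of the things that should stay put (pad, tape, glue, clips, stamp, marker, stack) is moved by more than 20 mm (distance of any of pad, tape, glue, clips, stamp, marker, stack from where it was at the start of the episode above 0.02 m).
It also fails if it takes over 32 s, if anything falls off the work surface, if the arm or the gripper's body presses on something with over 40 N, if the wrist force passes 120 N, or if a joint passes its speed limit or range.

ROBOT

A 6-joint arm with a two-finger parallel gripper is mounted at the origin on the work surface. World frame = base frame: x ahead of the robot, y to its left, z up, the work surface at z = 0. Lengths are in m, angles in rad, forces in N, time in s.
With the tool pointing down it reaches from about 0.25 to 0.775 m from the base axis. Payload 4 kg.
Tool frame: the origin (TCP) lies at the very end of the fingers, on their centre line; the grasp point (between the pads) lies 19 mm behind it; z points along the fingers, y is the direction in which the jaws open and shut (so a half turn about z gives the same grasp; the last joint's range is limited). The gripper opens to 94 mm and grips with 3 to 60 N. Pads are 16 mm wide; open, the fingers measure 119 mm over their backs; the gripper's body (75 mm by 177 mm) begins 78 mm behind the grasp point.
Start: joints at [-1.346, 0.087, 1.371, -0, 1.684, -0.103], TCP at [0.177, -0.521, 0.206] pointing down, gripper open.
Joint ranges: [-3.1, 3.1], [-0.76, 2.03], [0.27, 2.55], [-1.08, 4.22], [0.17, 2.65], [-2.57, 2.57]. Speed limits (rad/s): [2.79, 2.79, 3.14, 3.14, 3.14, 3.14].

INTERFACE

Orientations are given as [roll, pitch, yaw] about the fixed x, y, z axes, in that order (R = Rz(yaw) Ry(pitch) Rx(roll)).
In Python, from bench import robot, snapshot, models gives the robot as it stands.
- The arm moves only by the tool arm_command, never from a script. Its argument "commands" is text: rows parted by semicolons, each of 7 numbers parted by spaces: the shift along the tool's x, y, z in mm, then the turn, a rotation vector about the tool's x, y, z in degrees, then the opening, from 0 (shut) to 1 (fully open). In form: tx ty tz rx ry rz hand; .... A call has 1 to 12 rows; each row shifts and turns the pose as measured when the row begins, along the tool's axes as they then stand; what a row does not reach is not made up. A row lasts 1/8 s, in which the tool goes at most 62.5 mm and 10.7 degrees, less where a joint would pass 70% of its speed; a pose out of reach is approached as far as the arm can. A call is refused whole if a number of a shift passes 62.5 or a number of a turn 10.7, either way. A call with a gripper value outside its range is refused whole. The fingers move at their own pace and stop on an object; the grip force is fixed at half the most. Time passes only in rows, so rows that do not move let the fingers close. It gives the time, the measured TCP pose, the force and the opening at its end, in the units of the state.
- robot.get_obs(): the state, without advancing time (a new reading comes with each control period).
- snapshot(name): name is "scene" or "top" or "wrist"; returns a dict with "img" (420x560x3 uint8, blue, green, red), "camera_matrix" (3x3 intrinsics, pixels), "dist" ([k1, k2, p1, p2, k3] as OpenCV has them; the pictures are not rectified), "origin" and "rotation" of the camera in the world. Camera axes: x right, y down, z forward; pixel columns grow to the right and rows downward; lengths in m; the calibration is good to about 2 mm. A picture is of the moment at which its call begins. There is no depth.
- robot.close_job(): hands the job in, once; it reports no verdict.
Trained networks look in a picture, given as the dict that the camera call returned (one of the last four; its "shot" number tells which), for a name from the list of things; names that differ only in an ending like _2 or _b are one class to them, and where a whole thing is asked for, a point or a joint stands for the part that bears it (a point fixed in the world has none). Each returns a list of dicts, best first, with "conf" (0 to 1); they miss things now and then, are a little off and sometimes report something else, mostly with a low value. They report only what shows in the picture. A call takes as long as a camera call. They do not tell look-alikes from the thing itself.
- models.spot_in(query, picture): "bbox" ([left, top, width, height] as shares, 0 to 1, of the picture: columns of its width, rows of its height, round what is visible of it).
- models.tip_of(query, picture): "centre" ([column, row] as shares, 0 to 1, of the picture: columns of its width, rows of its height: a listed point, or the origin of a listed thing).
The state is a dict: "time": time; "joint_positions": joint angles; "qvel": joint speeds; "joint_torque": joint torques, N m; "tool_pos": TCP position; "ee_rot": TCP orientation; "wrist_force": force on the tool from outside, world axes, zero at the start; "wrist_torque": the same for the moment, N m; "width": finger opening in m.
Only numpy, scipy, OpenCV 4.12 (cv2) and the standard library are available. Lean on these libraries where they do the work, as an engineer would, in place of code of your own. Each camera call takes 0.05 s, during which the arm holds its last target. There are 200 camera calls.

## Working session

There is one attempt and no reset: what is moved stays moved. The work goes in short steps, Python scripts to look and compute and a tool call to move; the robot and the scene stay as the last step left them, time stands still between calls to the robot, and variables do not carry over. Pictures are saved under pics/ and viewed, about 8 in all and at most 12, crops included, and the job is handed in when it is done.

Besides the shell and the picture viewer there is one more tool, called as name(argument=value, ...) on one line, values as JSON. arm_command: Moves the arm, as the interface text tells. Its arguments: {"type":"object","properties":{"commands":{"type":"string"}},"required":["commands"]}

```bash
mkdir -p pics; cat > h.py <<'E'
import numpy as np, cv2
from bench import robot, snapshot, models
def ray(s,c):
    h,w=s["img"].shape[:2]
    p=np.array([[[c[0]*w,c[1]*h]]],float)
    u=cv2.undistortPoints(p,np.array(s["camera_matrix"]),np.array(s["dist"]))[0,0]
    return np.array(s["origin"]),np.array(s["rotation"])@np.array([u[0],u[1],1])
def at_z(s,c,z):
    o,d=ray(s,c); return o+d*(z-o[2])/d[2]
def proj(s,P):
    R=np.array(s["rotation"]);o=np.array(s["origin"])
    rv=cv2.Rodrigues(R.T)[0]
    return cv2.projectPoints(np.array(P,float).reshape(-1,1,3),rv,-R.T@o,np.array(s["camera_matrix"]),np.array(s["dist"]))[0][:,0]
E
python3 - <<'E'
from h import *
print(robot.get_obs())
Z=dict(rim=.15,hinge=.192,flap_edge=.15,block_center=.163,pad=.15,tape=.15,glue=0,clips=0,stamp=0,marker=0,stack=0,bin_floor=.006)
for n in ["scene","top"]:
    s=snapshot(n); cv2.imwrite(f"pics/{n}0.png",s["img"])
    print(n,np.round(s["origin"],3))
    for q,z in Z.items():
        for r in models.tip_of(q,s)[:3]:
            print(q,round(r["conf"],2),np.round(np.array(r["centre"])*[560,420]),np.round(at_z(s,r["centre"],z),3))
E
```

```text
{'time': 0.0, 'joint_positions': array([-1.34609994e+00,  8.79290257e-02,  1.37222462e+00, -4.45573828e-05,
        1.68357217e+00, -1.03085347e-01]), 'qvel': array([-5.12525359e-05, -6.50878418e-04,  1.09587150e-03,  1.97705126e-04,
        9.17006774e-04, -1.48128002e-03]), 'joint_torque': array([-2.06141907e-03, -3.40191865e+01, -3.02425039e+01,  7.15989084e-02,
        3.30542272e-02, -1.64097787e-04]), 'tool_pos': array([ 0.17693777, -0.52019747,  0.20433339]), 'ee_rot': array([-3.13946627e+00, -1.75457806e-04,  3.27776579e-01]), 'wrist_force': array([ 0.0068383 ,  0.4686291 , -0.43213984]), 'wrist_torque': array([-0.02046389,  0.0057757 ,  0.01220499]), 'width': 0.09385724683474453}
scene [ 1.374 -0.718  0.84 ]Traceback (most recent call last):
  File "<stdin>", line 9, in <module>
  File "h.py", line 9, in at_z
    o,d=ray(s,c); return o+d*(z-o[2])/d[2]
                                      ~^^^
IndexError: invalid index to scalar variable.
```

```bash
cat > fix.py <<'E'
t=open('h.py').read()
t=t.replace('np.array(s["rotation"])','rot(s)').replace('def ray','from scipy.spatial.transform import Rotation\ndef rot(s): return Rotation.from_euler("xyz",s["rotation"]).as_matrix()\ndef ray',1)
open('h.py','w').write(t)
E
python3 fix.py
cat > look.py <<'E'
from h import *
Z=dict(rim=.15,hinge=.192,flap_edge=.15,block_center=.163,pad=.15,tape=.15,glue=0,clips=0,stamp=0,marker=0,stack=0,bin_floor=.006)
for n in ["scene","top"]:
    s=snapshot(n); cv2.imwrite(f"pics/{n}0.png",s["img"])
    print(n,np.round(s["origin"],3),s["rotation"])
    for q,z in Z.items():
        for r in models.tip_of(q,s)[:3]:
            print(q,round(r["conf"],2),np.round(np.array(r["centre"])*[560,420]),np.round(at_z(s,r["centre"],z),3))
E
python3 look.py; python3 -c "
import cv2,numpy as np
a=cv2.imread('pics/scene0.png');b=cv2.imread('pics/top0.png')
"
```

```text
scene [ 1.374 -0.718  0.84 ] [-2.13939003  0.02027026  0.94128383]
rim 0.93 [295. 214.] [ 0.527 -0.075  0.15 ]
hinge 0.61 [313. 212.] [ 0.598 -0.07   0.192]
flap_edge 0.7 [295. 213.] [ 0.522 -0.069  0.15 ]
block_center 0.85 [200. 272.] [ 0.6   -0.392  0.163]
block_center 0.59 [169. 256.] [ 0.506 -0.424  0.163]
block_center 0.56 [270. 204.] [ 0.462 -0.11   0.163]
pad 0.83 [328. 185.] [0.464 0.097 0.15 ]
tape 0.76 [235. 223.] [ 0.467 -0.221  0.15 ]
clips 0.8 [235. 310.] [ 0.598 -0.314  0.   ]
stamp 0.48 [334. 186.] [0.28  0.287 0.   ]
marker 0.54 [202. 240.] [ 0.284 -0.239  0.   ]
stack 0.68 [109. 329.] [ 0.47 -0.59  0.  ]
bin_floor 0.25 [334. 185.] [0.286 0.284 0.006]
top [ 0.297 -0.088  1.448] [-2.99329708e+00  2.35310363e-03 -1.59674995e+00]
rim 0.69 [280. 201.] [ 0.518 -0.082  0.15 ]
hinge 0.81 [274. 164.] [ 0.604 -0.071  0.192]
flap_edge 0.74 [276. 199.] [ 0.522 -0.072  0.15 ]
block_center 0.91 [287. 227.] [ 0.448 -0.099  0.163]
block_center 0.82 [367. 241.] [ 0.407 -0.298  0.163]
block_center 0.72 [380. 287.] [ 0.293 -0.325  0.163]
pad 0.76 [211. 219.] [0.474 0.095 0.15 ]
tape 0.52 [340. 224.] [ 0.455 -0.234  0.15 ]
tape 0.51 [192. 221.] [0.471 0.143 0.15 ]
tape 0.44 [273. 172.] [ 0.591 -0.066  0.15 ]
glue 0.61 [190. 220.] [0.494 0.174 0.   ]
glue 0.27 [288. 227.] [ 0.466 -0.102  0.   ]
clips 0.77 [359. 182.] [ 0.591 -0.309  0.   ]
clips 0.56 [278. 198.] [ 0.55  -0.076  0.   ]
stamp 0.62 [144. 299.] [0.273 0.306 0.   ]
marker 0.69 [340. 296.] [ 0.271 -0.241  0.   ]
stack 0.88 [463. 215.] [ 0.488 -0.608  0.   ]
bin_floor 0.85 [276. 173.] [ 0.622 -0.072  0.006]
```

View pics/top0.png

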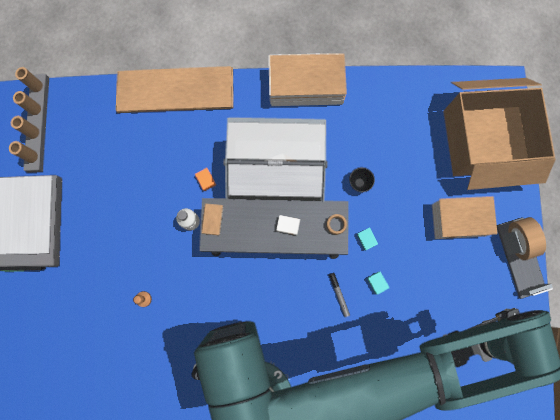

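View pics/scene0.png

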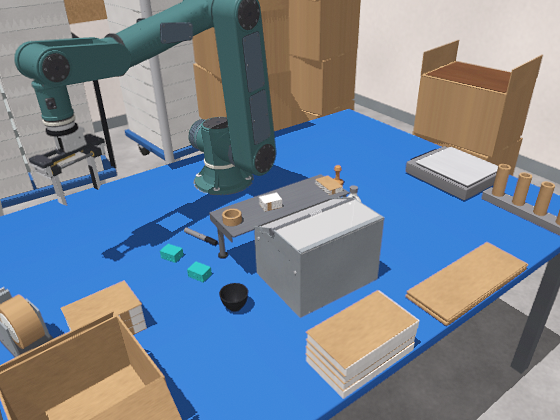

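arm_command(commands="0 0 -50 0 0 0 1; 44 -40 -10 0 0 0 1; 44 -40 -10 0 0 0 1; 44 -40 -10 0 0 0 1; 44 -40 -10 0 0 0 1; 44 -40 0 0 0 0 1; 44 -40 0 0 0 0 1; 44 -40 0 0 0 0 1; 44 -40 0 0 0 0 1; 44 -40 0 0 0 10 1; 0 0 0 0 0 10 1; 0 0 0 0 0 10 1")

```text
time: 2.9
tool_pos: [0.441, -0.0443, 0.2997]
ee_rot: [-3.137, -0.007, -0.19]
wrist_force: [-0.9, 0.9, 0.0]
width: 0.0941
```

```bash
cat > look2.py <<'E'
from h import *
import sys
Z=dict(rim=.15,hinge=.192,flap_edge=.15,block_center=.163,pad=.15,tape=.15)
print(robot.get_obs()["tool_pos"],robot.get_obs()["ee_rot"])
for n in ["wrist","top"]:
    s=snapshot(n); cv2.imwrite(f"pics/{n}{sys.argv[1]}.png",s["img"])
    print(n,np.round(s["origin"],3),s["rotation"])
    for q,z in Z.items():
        for r in models.tip_of(q,s)[:3]:
            print(q,round(r["conf"],2),np.round(np.array(r["centre"])*[560,420]),np.round(at_z(s,r["centre"],z),3))
E
python3 look2.py 1
```

```text
[ 0.44102494 -0.04433959  0.2997114 ] [-3.13724516 -0.00650369 -0.18952989]
wrist [ 0.513 -0.059  0.48 ] [ 2.88966296  0.00486003 -1.75895489]
rim 0.57 [289.  98.] [ 0.522 -0.072  0.15 ]
flap_edge 0.83 [290.  99.] [ 0.521 -0.072  0.15 ]
block_center 0.87 [117.  60.] [0.58  0.064 0.163]
block_center 0.85 [514. 224.] [ 0.372 -0.258  0.163]
block_center 0.55 [338. 168.] [ 0.455 -0.103  0.163]
pad 0.86 [133. 186.] [0.472 0.087 0.15 ]
tape 0.81 [465. 145.] [ 0.452 -0.223  0.15 ]
top [ 0.297 -0.088  1.448] [-2.99329708e+00  2.35310363e-03 -1.59674995e+00]
hinge 0.97 [276. 160.] [ 0.613 -0.076  0.192]
block_center 0.82 [379. 284.] [ 0.299 -0.324  0.163]
block_center 0.8 [204. 179.] [0.576 0.109 0.163]
block_center 0.73 [365. 243.] [ 0.403 -0.292  0.163]
pad 0.62 [213. 216.] [0.483 0.088 0.15 ]
pad 0.41 [341. 223.] [ 0.457 -0.237  0.15 ]
tape 0.75 [342. 223.] [ 0.455 -0.238  0.15 ]
```

View pics/wrist1.png

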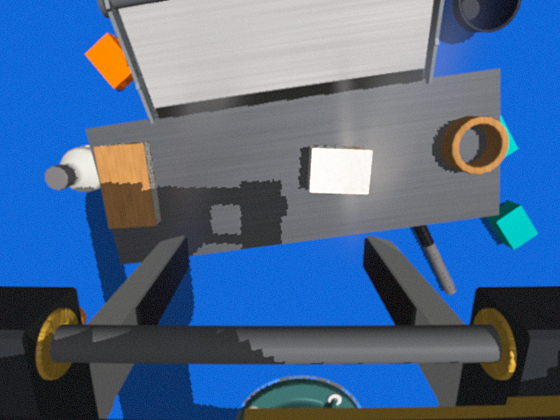

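```bash
cat > m.py <<'E'
from h import *
s=snapshot("wrist")
f=lambda u,v,z: at_z(s,(u/560,v/420),z)
a,b=f(157,118,.15),f(427,81,.15); c,d=f(125,262,.15),f(498,215,.15); e,g=f(88,128,.15),f(499,69,.15)
n=lambda p,q: np.degrees(np.arctan2(-(p-q)[0],(p-q)[1]))
print("strip",a,b,(a+b)/2,n(a,b)); print("shelf front",c,d,(c+d)/2,n(c,d)); print("back",e,g,(e+g)/2,n(e,g))
k=[f(u,v,.176) for u,v in [(311,147),(372,150),(369,194),(309,191)]]
print("block",np.mean(k,0),n(k[0],k[1]),n(k[3],k[2]),np.linalg.norm(k[0]-k[1]),np.linalg.norm(k[0]-k[3]))
E
python3 m.py
```

```text
strip [0.52737739 0.04729787 0.15      ] [ 0.51475919 -0.19435426  0.15      ] [ 0.52106829 -0.0735282   0.15      ] -2.9890628757630395
shelf front [0.39784588 0.11606911 0.15      ] [ 0.37923701 -0.25243268  0.15      ] [ 0.38854145 -0.06818178  0.15      ] -2.8909078500236225
back [0.53086235 0.11207421 0.15      ] [ 0.51382445 -0.25832821  0.15      ] [ 0.5223434 -0.073127   0.15     ] -2.633655066796771
block [ 0.45456538 -0.10412099  0.176     ] -13.237599160634868 -13.421017363531275 0.051600927416618605 0.03787615321784586
```

arm_command(commands="0 0 0 0 0 9.3 1; 0 0 0 0 0 9.3 1; 0 0 0 0 0 9.3 1; 0 0 0 0 0 9.3 1; 0 0 0 0 0 0 1")

```text
time: 4.28
tool_pos: [0.4408, -0.0455, 0.2997]
ee_rot: [-3.134, -0.002, -0.854]
wrist_force: [0.8, -0.5, -0.3]
width: 0.0939
```

```bash
cat > go.py <<'E'
from h import *
import sys
H=np.radians(-2.9); A=Rotation.from_euler("z",H)
O=np.array([.522,-.073,.15])
def st():
    o=robot.get_obs(); R=Rotation.from_euler("xyz",o["ee_rot"]); p=A.inv().apply(np.array(o["tool_pos"])-O)*1e3
    u=A.inv().apply(-R.as_matrix()[:,1])*53.2
    v=A.inv().apply(R.as_matrix()[:,2])
    print("t",o["time"],"tcp",p.round(1),"push",(p-u).round(1),"flapf",(p+u).round(1),"yaw",np.degrees(o["ee_rot"][2]).round(1),"down",v.round(3),"F",np.round(o["wrist_force"],1),"q6",round(o["joint_positions"][5],2))
    return p,R
p,R=st()
for a in sys.argv[1:]:
    t=np.array(eval(a),float); print(a,"tool shift",R.inv().apply(A.apply(t-p)).round(1))
# tool shift per 10 mm rim x, y
for d in [(10,0,0),(0,10,0)]: print(d,R.inv().apply(A.apply(d)).round(2))
E
python3 go.py "[-72.5,4.5,60]" "[-72.5,4.5,5]"
```

```text
t 4.275 tcp [-82.5  23.3 149.7] push [-120.8  -13.6  149.3] flapf [-44.2  60.3 150.1] yaw -48.9 down [ 0.007  0.004 -1.   ] F [ 0.8 -0.5 -0.3] q6 2.19
[-72.5,4.5,60] tool shift [20.3  6.6 89.7]
[-72.5,4.5,5] tool shift [ 20.2   7.  144.7]
(10, 0, 0) [ 6.94 -7.2   0.07]
(0, 10, 0) [-7.2  -6.94  0.04]
```

Down to 60 mm above the shelf, then a close look.

arm_command(commands="10 3.5 30 0 0 0 1; 10 3 30 0 0 0 1; 0 0 30 0 0 0 1; 0 0 0 0 0 0 1")

```text
time: 4.78
tool_pos: [0.4506, -0.0651, 0.2084]
ee_rot: [-3.132, -0.005, -0.842]
wrist_force: [-0.2, 0.1, 0.7]
width: 0.094
```

```bash
python3 go.py "[-72.5,4.5,5]"; python3 - <<'E'
from h import *
s=snapshot("wrist"); cv2.imwrite("pics/w2.png",s["img"])
H=Rotation.from_euler("z",np.radians(-2.9)); O=np.array([.522,-.073,.15])
print(proj(s,[H.apply(np.array(v)/1e3)+O for v in [(0,-118,0),(0,0,0),(0,118,0),(-65.7,-34.4,26)]]).round())
E
```

```text
t 4.775 tcp [-71.7   4.2  58.4] push [-109.5  -33.2   57.9] flapf [-33.9  41.7  58.9] yaw -48.2 down [ 0.01   0.003 -1.   ] F [-0.2  0.1  0.7] q6 2.14
[-72.5,4.5,5] tool shift [-1.   0.9 53.4]
(10, 0, 0) [ 7.03 -7.11  0.1 ]
(0, 10, 0) [-7.11 -7.03  0.03]
[[335.   3.]
 [204. 143.]
 [ 96. 260.]
 [314. 183.]]
```

View pics/w2.png

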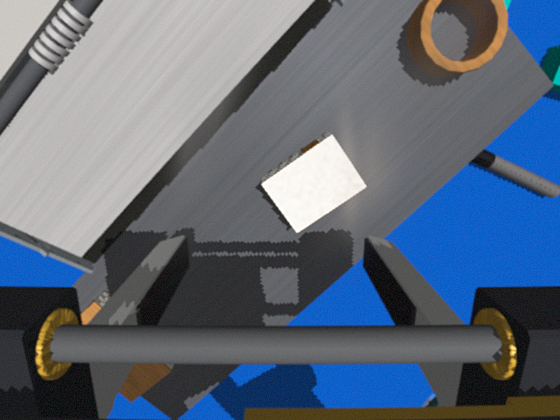

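arm_command(commands="0 0 25 0 0 0 1; 0 0 20 0 0 0 1; 0 0 7 0 0 0 1; 0 0 0 0 0 0 1")

```text
time: 5.32
tool_pos: [0.4568, -0.0662, 0.1653]
ee_rot: [-3.123, -0.019, -0.837]
wrist_force: [-0.3, -0.1, 0.2]
width: 0.094
```

```bash
python3 go.py "[-50,4,5.5]" "[-20,4,5.5]"
```

```text
t 5.325 tcp [-65.5   3.5  15.3] push [-103.1  -34.1   14.4] flapf [-27.8  41.1  16.3] yaw -48.0 down [ 0.027 -0.001 -1.   ] F [-0.3 -0.1  0.2] q6 2.14
[-50,4,5.5] tool shift [ 10.4 -11.1  10.3]
[-20,4,5.5] tool shift [ 31.5 -32.4  11.1]
(10, 0, 0) [ 7.06 -7.08  0.27]
(0, 10, 0) [-7.08 -7.06 -0.01]
```

```bash
python3 -c "
from h import *
o=robot.get_obs();print(o['joint_positions'].round(3),o['qvel'].round(3),o['tool_pos'],o['ee_rot'],o['wrist_force'])"
```

```text
[-0.271 -0.122  1.656  0.005  1.581  2.137] [ 0.001 -0.008 -0.025  0.     0.004 -0.005] [ 0.45679511 -0.06621581  0.1653488 ] [-3.12301628 -0.01944361 -0.83711648] [-0.30270279 -0.11074792  0.18523878]
```

arm_command(commands="-3.5 3.5 4 -1.1 -1.1 0 1; 0 0 4 0 0 0 1; 0 0 0 0 0 0 1")

```text
time: 5.7
tool_pos: [0.4532, -0.0663, 0.1596]
ee_rot: [-3.141, -0.003, -0.836]
wrist_force: [-0.5, 1.2, -0.8]
width: 0.0938
```

```bash
python3 go.py "[-50,4,5.5]" "[-20,4,5.5]"
```

```text
t 5.7 tcp [-69.1   3.2   9.6] push [-106.7  -34.4    9.5] flapf [-31.5  40.8   9.6] yaw -47.9 down [ 0.002 -0.002 -1.   ] F [-0.5  1.2 -0.8] q6 2.14
[-50,4,5.5] tool shift [ 12.9 -14.1   4.1]
[-20,4,5.5] tool shift [ 34.1 -35.3   4.2]
(10, 0, 0) [ 7.07 -7.07  0.02]
(0, 10, 0) [-7.07 -7.07 -0.02]
```

arm_command(commands="7 -7 2 0 0 0 1; 7 -7 1 0 0 0 1; 7 -7 1 0 0 0 1; 7 -7 0 0 0 0 1; 0 0 0 0 0 0 1")

```text
time: 6.32
tool_pos: [0.496, -0.0686, 0.1558]
ee_rot: [-3.141, -0.003, -0.836]
wrist_force: [0.0, -0.8, 2.4]
width: 0.094
```

```bash
python3 go.py "[-20,4,5.5]"
```

```text
t 6.325 tcp [-26.2   3.    5.8] push [-63.9 -34.6   5.8] flapf [11.4 40.7  5.8] yaw -47.9 down [ 0.003 -0.002 -1.   ] F [ 0.  -0.8  2.4] q6 2.16
[-20,4,5.5] tool shift [ 3.7 -5.1  0.3]
(10, 0, 0) [ 7.07 -7.07  0.03]
(0, 10, 0) [-7.07 -7.07 -0.02]
```

```bash
python3 - <<'E'
from h import *
s=snapshot("wrist"); t=snapshot("top")
c=cv2.resize(t["img"][140:250,190:360],(560,362),interpolation=cv2.INTER_CUBIC)
cv2.imwrite("pics/w3.png",cv2.resize(np.vstack([s["img"][:270],c]),None,fx=.9,fy=.9))
E
```

```text
(no output)
```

View pics/w3.png

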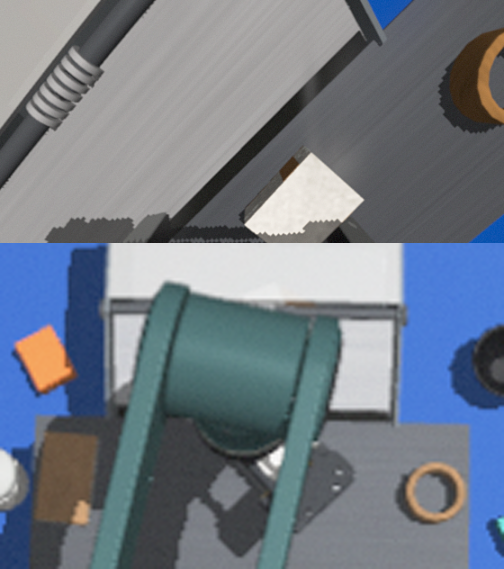

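arm_command(commands="7 -7 0 0 0 0 1; 6 -6 0 0 0 0 1; 0 0 0 0 0 0 1; 0 0 0 0 0 0 1")

```text
time: 6.92
tool_pos: [0.5138, -0.0695, 0.1561]
ee_rot: [3.141, -0.002, -0.836]
wrist_force: [-1.3, -0.5, 1.1]
width: 0.0938
```

```bash
python3 go.py; python3 - <<'E'
from h import *
s=snapshot("wrist");t=snapshot("scene")
c=cv2.resize(t["img"][150:290,230:400],(560,461),interpolation=cv2.INTER_CUBIC)
cv2.imwrite("pics/w4.png",cv2.resize(np.vstack([s["img"][:270],c]),None,fx=.8,fy=.8))
E
```

```text
t 6.925 tcp [-8.3  3.1  6.1] push [-46.  -34.5   6.2] flapf [29.3 40.7  6.1] yaw -47.9 down [ 0.001 -0.002 -1.   ] F [-1.3 -0.5  1.1] q6 2.16
(10, 0, 0) [ 7.07 -7.07  0.01]
(0, 10, 0) [-7.07 -7.07 -0.02]
```

View pics/w4.png

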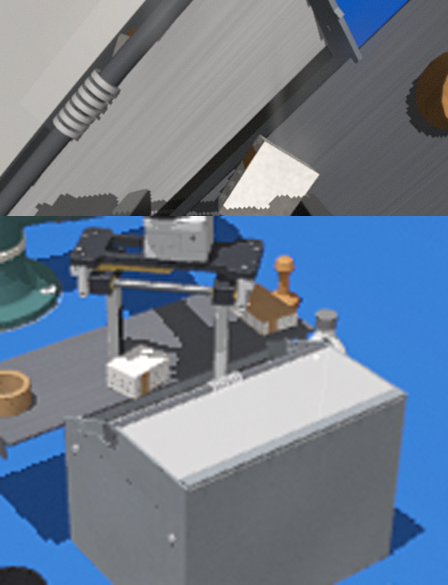

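arm_command(commands="4 -4 0 0 0 0 1; 0 0 0 0 0 0 1; 0 0 0 0 0 0 1; 6 -6 0 0 0 0 1; 6 -6 0 0 0 0 1; 6 -6 0 0 0 0 1; 0 0 0 0 0 0 1")

```text
time: 7.9
tool_pos: [0.5419, -0.0709, 0.1533]
ee_rot: [3.131, 0.008, -0.836]
wrist_force: [-4.7, -0.1, 3.8]
width: 0.0937
```

```bash
python3 go.py; python3 - <<'E'
from h import *
s=snapshot("wrist");t=snapshot("scene")
c=cv2.resize(t["img"][150:290,230:400],(560,461),interpolation=cv2.INTER_CUBIC)
cv2.imwrite("pics/w5.png",cv2.resize(np.vstack([s["img"][:270],c]),None,fx=.8,fy=.8))
E
```

```text
t 7.9 tcp [19.8  3.1  3.3] push [-17.8 -34.5   3.8] flapf [57.4 40.7  2.7] yaw -47.9 down [-0.013 -0.002 -1.   ] F [-4.7 -0.1  3.8] q6 2.18
(10, 0, 0) [ 7.07 -7.07 -0.13]
(0, 10, 0) [-7.07 -7.07 -0.02]
```

View pics/w5.png

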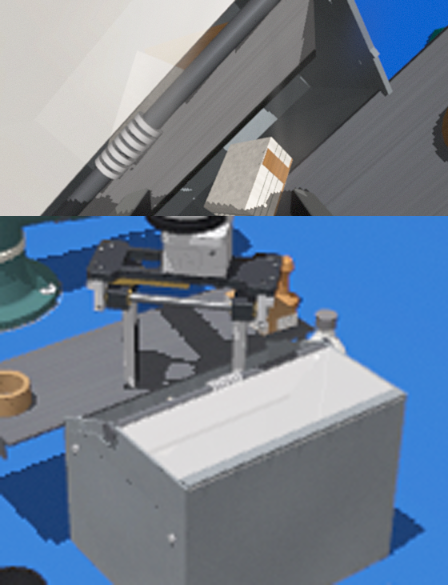

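arm_command(commands="0 0 -2 0 0 0 1; 0 0 0 0 0 0 1; 0 0 0 0 0 0 1; 0 0 0 0 0 0 1")

```text
time: 8.5
tool_pos: [0.5399, -0.0708, 0.1554]
ee_rot: [3.129, 0.01, -0.836]
wrist_force: [-5.3, 0.2, 1.7]
width: 0.0942
```

```bash
python3 go.py; python3 - <<'E'
from h import *
s=snapshot("wrist");cv2.imwrite("pics/w6.png",s["img"])
E
```

```text
t 8.5 tcp [17.7  3.1  5.4] push [-19.9 -34.5   6.1] flapf [55.3 40.7  4.8] yaw -47.9 down [-0.016 -0.002 -1.   ] F [-5.3  0.2  1.7] q6 2.17
(10, 0, 0) [ 7.07 -7.07 -0.16]
(0, 10, 0) [-7.07 -7.07 -0.02]
```

View pics/w6.png

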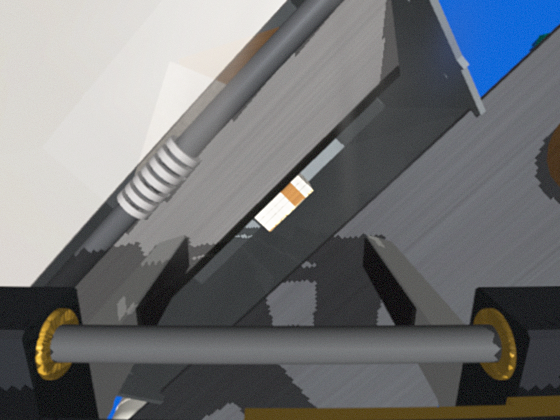

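arm_command(commands="-7 7 0 0 0 0 1; -10 10 0 0 0 0 1; -10 10 0 0 0 0 1; -12 12 0 0 0 0 1; -14 14 -2 0 0 0 1; 0 0 -15 0 0 0 1; 0 0 -30 0 0 0 1; 0 0 -40 0 0 0 1; 0 0 -40 0 0 0 1; 0 0 0 0 0 0 1; 0 0 0 0 0 0 1")

```text
time: 9.93
tool_pos: [0.4655, -0.0669, 0.2896]
ee_rot: [3.14, -0.002, -0.837]
wrist_force: [-0.3, 1.2, -0.2]
width: 0.0939
```

```bash
python3 go.py; python3 - <<'E'
from h import *
s=snapshot("wrist");t=snapshot("scene")
c=cv2.resize(t["img"][150:290,230:400],(560,461),interpolation=cv2.INTER_CUBIC)
cv2.imwrite("pics/w7.png",cv2.resize(np.vstack([s["img"][:270],c]),None,fx=.8,fy=.8))
for q in ["pad","tape"]:
  for r in models.tip_of(q,s)[:1]: print(q,r["conf"],at_z(s,r["centre"],.15))
E
```

```text
t 9.925 tcp [-56.7   3.3 139.6] push [-94.4 -34.3 139.7] flapf [-19.   40.8 139.5] yaw -48.0 down [ 0.    -0.003 -1.   ] F [-0.3  1.2 -0.2] q6 2.15
(10, 0, 0) [ 7.06 -7.08  0.  ]
(0, 10, 0) [-7.08 -7.06 -0.03]
pad 0.74 [0.47308525 0.08682197 0.15      ]
tape 0.97 [ 0.45309331 -0.22449881  0.15      ]
```

View pics/w7.png

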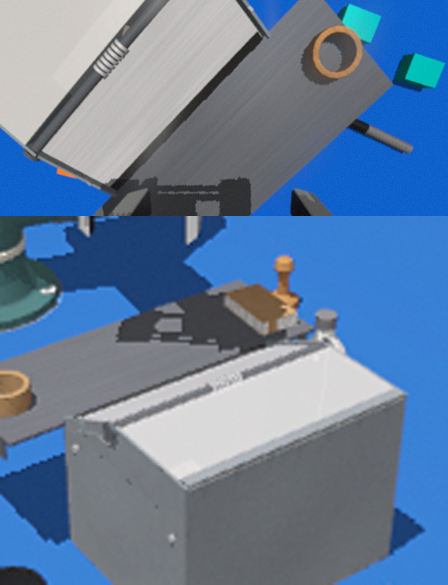

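The flap is shut, the shelf is clear of the block, and the pad and tape haven't moved. The arm is free of everything, so I'm handing in.

```bash
python3 -c "
from bench import robot
print(robot.close_job())"
```

```text
the job is handed in; nothing more can be done
None
```

The block is in the bin and the flap is shut. I handed the job in at about 10 s of the 32 s allowed; the hand-in reports no verdict.

- **How it went:** With the open gripper turned about 45° to the rim, the leading finger pushed the flap in and held it. The other finger pushed the block along the shelf and over the rim. I then backed the fingers out, let the flap close and raised the arm.
- **Flap opening before the drop:** I worked out roughly 0.2–0.3 rad from the finger position while the block still lay on the shelf. I had no direct reading of the flap angle or of finger or block contact forces, so the order of the steps rests on the pictures and finger positions.
- **Block in the bin:** A picture taken while the finger still pressed the flap (about 5 N at the wrist) showed the block at the bottom of the bin, at a size that fits the floor depth.
- **Final checks:** The last pictures showed the flap shut and the shelf clear. The pad and tape measured within about 2 mm of their earlier positions. I did not measure the glue, clips, stamp, marker and stack again, but the arm never went near them. The wrist force was close to zero, with the arm clear of everything.
- **One deviation:** The arm stopped about 9 mm short on the way down and tilted 1.5°. I corrected both before it touched anything.

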